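Reset the length gauge to its next notch

TASK

The stop carriage of the length gauge is locked in its first notch: pull up the plunger's round knob, slide the carriage away from the fence, let the sprung pin ride along the rail and bring the carriage to where the pin drops fully home in the next notch, then let go. The notch is hidden inside the rail, so feel for it; do not strain the pin by forcing the carriage on once it has caught, and leave the wooden block in the gauge where it lies.

Things in the scene. Friction and masses are not known exactly. Their poses are not given: they have to be found in the camera images.
- grip_post (a point): Middle of the black grip post on the grey carriage: H-shaped from above, 44 mm along gauge y with a 9 mm flange (36 mm along x) at each end and between them a waist 22 mm thick, 26 mm long. Site 87 mm, post top 105 mm, carriage top 58 mm above the table. Carriage 66 mm (x) by 130 mm (y). Axes as the gauge's. It slides with about 3 N of friction.
- pin_knob (a point): Centre of the plunger's round black knob (diameter 30 mm, 26 tall), 76 mm from the post towards the fence; 88 mm above the table with the pin home, rising with the pin. Under it a fixed steel collar of 26 mm diameter reaches from 58 to 73 mm height. It moves only straight up and down on the carriage; a spring pulls it down with 3 N (home) to 5.4 N (16 mm up).
- pin (a joint): Height of the index pin, m: 0 home in a notch, about 0.009 riding on the track between notches, 0.016 pulled right up. The tip is 8 mm thick and round-ended, the notch 11 mm wide: about 1.5 mm of play each way when locked. With the knob free, the pin springs down into a notch by itself when the carriage passes slowly (up to 0.05 m/s).
- carriage (a joint): Travel of the carriage, m: 0 in the first notch (nearest the fence), growing away from the fence (gauge +y), end of travel 0.185. The next notch lies anywhere between 0.085 and 0.155, different every time, out of sight in the rail; there are no others.
- pin_tip: Steel tip of the index pin, inside the rail, fixed to the knob (origin on the knob's axis, at table height with the pin home). Not visible or reachable. It takes the load when the caught carriage is pushed on: more than 50 N strains it.
- gauge: Length gauge, fixed on the table: plywood base 150 x 400 x 15 mm, origin under its centre; y along the rail away from the fence, z up. Closed aluminium rail (44 mm wide, top at 39 mm) at x = +35 mm; steel fence, 55 mm high, at y = -192 mm. A 10 mm steel flag on the carriage, 17 mm ahead of the post, reaches to 97 mm in front of the rail's centre line, top at 56 mm.
- block_center (a point): Centre of the loose wooden block (42 x 105 x 28 mm, lying flat, long along gauge y) on the gauge's ledge between fence and flag. Leave it there.

How it is judged:
By the outcome, as a careful person would: the job done as asked, in the order asked, and still so for the second after the job is handed in, with the robot touching nothing.
It also fails if it takes over 45 s, if anything falls off the work surface, if the arm or the gripper's body presses on something with over 40 N, if the wrist force passes 120 N, or if a joint passes its speed limit or range.

ROBOT

A 6-joint arm with a two-finger parallel gripper is mounted at the origin on a cart in front of the work surface, level with it; the furniture and walls round the work are solid. World frame = base frame: x ahead of the robot, y to its left, z up, the work surface at z = 0. Lengths are in m, angles in rad, forces in N, time in s.
With the tool pointing down it reaches from about 0.35 to 0.775 m from the base axis. Payload 7.3 kg.
Tool frame: the origin (TCP) lies between the finger pads; the fingertips stand 8 mm ahead of it and the grasp point (between the pads) lies 11 mm behind it (env.finger_overhang is the distance from the TCP to the fingertips, in m); z points along the fingers, y is the line along which they close (so a half turn about z gives the same grasp; the last joint's range is limited). The gripper opens to 92 mm and grips with 3 to 60 N. Pads are 19 mm wide; open, the fingers measure 130 mm over their backs; the gripper's body (75 mm by 190 mm) begins 47 mm behind the grasp point.
Start: joints at [-1.49, 0.342, 1.524, -0, 1.275, -0.146], TCP at [0.118, -0.512, 0.203] pointing down, gripper open.
Joint ranges: [-2.53, 2.53], [-0.77, 2.02], [0.04, 2.7], [-1, 4.14], [0.28, 2.66], [-3.11, 3.11]. Speed limits (rad/s): [2.57, 2.57, 3.14, 3.14, 3.14, 3.14].

INTERFACE

Orientations are given as a unit quaternion [x, y, z, w].
In Python, from station import env gives the robot as it stands. The module is installed in compiled form; this text tells all that it offers.
- The arm moves only by the tool move_arm, never from a script. Its argument "targets" is a list of rows, each a list of 7 numbers: the shift along the tool's x, y, z in m, then the turn, a rotation vector about the tool's x, y, z in degrees, then the opening in per cent of the stroke, from 0 (shut) to 100 (fully open). In form: [[tx, ty, tz, rx, ry, rz, gripper], ...]. A call has 1 to 10 rows; each row shifts and turns the commanded pose from where the row before left it, along the tool's axes as they then stand; what a row does not reach is not made up. A row lasts 1/8 s, in which the tool goes at most 62.5 mm and 10.7 degrees, less where a joint would pass 70% of its speed; a pose out of reach is approached as far as the arm can. A call with a gripper value outside its range is refused whole. The fingers move at their own pace and stop on an object; the grip force is fixed at half the most. Time passes only in rows, so rows that do not move let the fingers close. It gives the time, the measured TCP pose, the force, the opening and the grip force at its end, in the units of the state.
- env.read_state(): the state, without advancing time (a new reading comes with each control period).
- env.capture(name): name is "scene" or "top"; returns a dict with "image" (384x512x3 uint8, blue, green, red), "z_map" (384x512 float32, m along the optical axis (not along the pixel's ray), 0 where there is no reading), "vfov" (degrees; the focal length in pixels is half the picture's height over the tangent of half this angle, whatever the lens; pixels are square), "cx", "cy" (the principal point, pixels), "origin" and "rotation" of the camera in the world. Camera axes: x right, y up, looking along -z (the intrinsics and any distortion apply to the point x, -y, -z); pixel columns grow to the right and rows downward; lengths in m; the calibration is good to about 2 mm. A picture is of the moment at which its call begins.
- env.close_job(): hands the job in; it is judged then, once.
The state is a dict: "t": time; "joint_positions": joint angles; "joint_vel": joint speeds; "joint_torque": joint torques, N m; "position": TCP position; "ee_rot": TCP orientation; "wrist_force": force on the tool from outside, world axes, zero at the start; "ft_torque": the same for the moment, N m; "gripper_width": opening from 0.0 (shut) to 1.0 (fully open); "gripper_force": force on a finger pad.
Only numpy, scipy, OpenCV 4.12 (cv2) and the standard library are available. Lean on these libraries where they do the work, as an engineer would, in place of code of your own. Each camera call takes 0.05 s, during which the arm holds its last target. There are 200 camera calls.

## Working session

There is one attempt and no reset: what is moved stays moved. The work goes in short steps, Python scripts to look and compute and a tool call to move; the robot and the scene stay as the last step left them, time stands still between calls to the robot, and variables do not carry over. Pictures are saved under pics/ and viewed, at most 10 in all, crops included, and the job is handed in when it is done.

Besides the shell and the picture viewer there is one more tool, called after ">>>" as name(argument=value, ...) on one line, values as JSON. move_arm: Moves the arm, as the interface text tells. Its arguments: {"type":"object","properties":{"targets":{"type":"array","items":{"type":"array","items":{"type":"number"}}}},"required":["targets"]}

```bash
mkdir -p pics; cat > h.py <<'E'
import numpy as np, cv2
from station import env
def cap(n):
    c=env.capture(n); h=c['image'].shape[0]; c['f']=h/2/np.tan(np.radians(c['vfov'])/2); c['R']=np.array(c['rotation']).reshape(3,3); return c
def cloud(c):
    z=c['z_map']; v,u=np.mgrid[:z.shape[0],:z.shape[1]]
    p=np.stack([(u-c['cx'])/c['f']*z,-(v-c['cy'])/c['f']*z,-z],-1)
    return p@c['R'].T+np.array(c['origin'])
E
python3 - <<'E'
from h import *
ims=[]
for n in('scene','top'):
    c=cap(n); cv2.imwrite(f'pics/{n}0.png',c['image']); np.savez(f'{n}0.npz',P=cloud(c),z=c['z_map'],im=c['image'])
    print(n,{k:c[k] for k in c if k not in('image','z_map')})
s=env.read_state();print(s,env.finger_overhang)
E
```

```text
Traceback (most recent call last):
  File "h.py", line 4, in cap
    c=env.capture(n); h=c['image'].shape[0]; c['f']=h/2/np.tan(np.radians(c['vfov'])/2); c['R']=np.array(c['rotation']).reshape(3,3); return c
                                                                                                ~~~~~~~~~~~~~~~~~~~~~~~~~~~~~~~^^^^^
ValueError: cannot reshape array of size 4 into shape (3,3)
```

```bash
sed -i 's/np.array(c\[.rotation.\]).reshape(3,3)/Rotation.from_quat(c["rotation"]).as_matrix()/; 1a from scipy.spatial.transform import Rotation' h.py
python3 - <<'E'
from h import *
for n in('scene','top'):
    c=cap(n); cv2.imwrite(f'pics/{n}0.png',c['image']); np.savez(f'{n}0.npz',P=cloud(c),z=c['z_map'],im=c['image'])
    print(n,{k:c[k] for k in c if k not in('image','z_map')})
s=env.read_state();print(s,env.finger_overhang)
E
```

```text
scene {'vfov': 43.79240976812156, 'cx': 251.33347129943874, 'cy': 195.02903067396053, 'origin': array([0.27680348, 0.49032576, 0.67154928]), 'rotation': array([-0.08904219,  0.37896728,  0.89552544, -0.21561418]), 'f': np.float64(477.70643203712365), 'R': array([[-0.89116403,  0.31868782, -0.32290053],
       [-0.45366412, -0.61978865,  0.64035217],
       [ 0.00394236,  0.7171472 ,  0.69691058]])}
top {'vfov': 49.700273819398674, 'cx': 256.3660760584967, 'cy': 191.26562453712793, 'origin': array([ 0.45990608, -0.07961145,  0.92649398]), 'rotation': array([ 0.03296247, -0.02592733, -0.70017854,  0.71273506]), 'f': np.float64(414.57294617846617), 'R': array([[ 0.01815557,  0.99637433, -0.08311786],
       [-0.99979284,  0.01732698, -0.0106795 ],
       [-0.0092006 ,  0.08329454,  0.9964825 ]])}
{'t': 0.15, 'joint_positions': array([-1.49003684e+00,  3.42553888e-01,  1.52477362e+00,  2.06673835e-05,
        1.27537707e+00, -1.46019658e-01]), 'joint_vel': array([-6.92073614e-06, -2.48394498e-03, -6.62966957e-03,  1.16426680e-04,
        5.27930552e-04, -1.26149702e-03]), 'joint_torque': array([ 1.44690574e-03, -4.31469119e+01, -2.44352907e+01,  7.17963162e-02,
        5.37417526e-02, -9.20624439e-05]), 'position': array([ 0.11803395, -0.51123823,  0.20201755]), 'ee_rot': array([ 9.93578475e-01,  1.13143738e-01,  2.80168780e-05, -5.55340754e-04]), 'wrist_force': array([-0.18553874,  0.17134099, -0.87787186]), 'ft_torque': array([ 0.03322879,  0.0393913 , -0.00551793]), 'gripper_force': 0.0, 'gripper_width': 1.0027022004704624} 0.008
```

View pics/scene0.png

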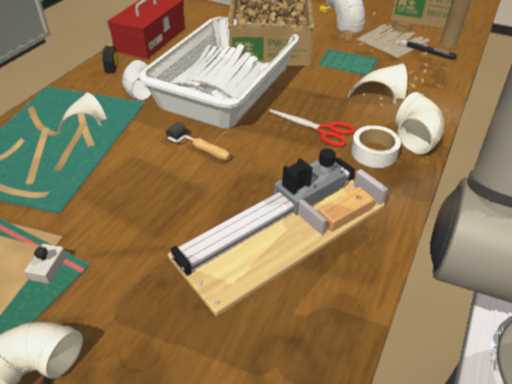

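View pics/top0.png

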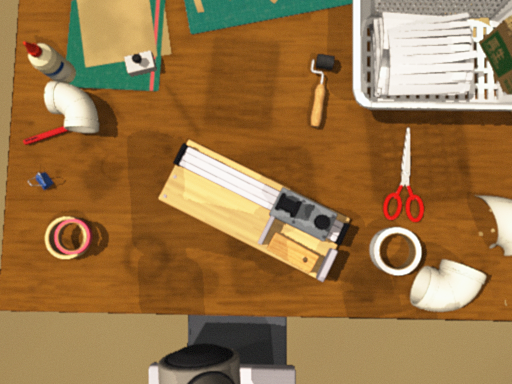

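The scene view shows the gauge with the post at about (297,176) and the knob at (327,158). In the top view the post is at about (287,207), the knob at (322,222), the fence at (328,262) and the far rail end at (182,153).

```bash
python3 - <<'E'
from h import *
# dark blobs by height
for n,roi in(('top',(170,270,150,360)),('scene',(140,240,270,400))):
    d=np.load(f'{n}0.npz'); P=d['P'];im=d['im'];v0,v1,u0,u1=roi
    m=np.zeros(im.shape[:2],np.uint8); m[v0:v1,u0:u1]=1
    dark=(im.max(2)<70)&(m>0)&(d['z']>0)
    for lo,hi,nm in((.092,.115,'knob/post'),):
        mm=(dark&(P[...,2]>lo)&(P[...,2]<hi)).astype(np.uint8)
        k,l,st,ce=cv2.connectedComponentsWithStats(mm)
        for i in range(1,k):
            if st[i,4]>15:
                q=P[l==i]; print(n,ce[i].round(1),st[i],q.mean(0).round(4),np.median(q[:,2]).round(4),q.min(0).round(3),q.max(0).round(3))
d=np.load('top0.npz');P=d['P']
# ply base contour: z~.015 ; table
m=((P[...,2]>.009)&(P[...,2]<.13)); m[:130]=0;m[285:]=0;m[:,:150]=0;m[:,360:]=0
pts=P[m][:,:2].astype(np.float32); r=cv2.minAreaRect(pts); print(r, cv2.boxPoints(r).round(3).tolist())
# rail direction: points z 0.035-.043
q=P[m&(abs(P[...,2]-.039)<.004)][:,:2]
print(len(q),cv2.fitLine(q.astype(np.float32),cv2.DIST_HUBER,0,.01,.01).ravel())
print('table z',np.median(P[200:260,110:150,2]))
q=P[m&(abs(P[...,2]-.104)<.008)]
print(len(q),q[:,2].mean(),cv2.minAreaRect(q[:,:2].astype(np.float32)))
E
python3 -c "
import cv2
a=cv2.imread('pics/top0.png')[170:290,240:370];cv2.imwrite('pics/c1.png',cv2.resize(a,None,fx=5,fy=5,interpolation=2))"
```

```text
top [288.1 204.9] [275 193  27  24 311] [ 0.5024 -0.1343  0.1035] 0.1038 [ 0.481 -0.16   0.094] [ 0.526 -0.109  0.11 ]
top [322.1 221.8] [315 215  16  15 180] [ 0.4703 -0.2025  0.0996] 0.0999 [ 0.456 -0.219  0.092] [ 0.484 -0.189  0.103]
scene [327.1 154.7] [320 149  15  13 153] [ 0.4646 -0.1983  0.099 ] 0.0996 [ 0.451 -0.214  0.092] [ 0.479 -0.186  0.103]
scene [297.1 170. ] [283 159  29  23 353] [ 0.4966 -0.1292  0.1017] 0.1035 [ 0.474 -0.157  0.092] [ 0.521 -0.107  0.107]
((0.4979194104671478, -0.06391382217407227), (0.4005317687988281, 0.1500735878944397), 64.6768569946289) [[0.3440000116825104, -0.21299999952316284], [0.47999998927116394, -0.2770000100135803], [0.6510000228881836, 0.08500000089406967], [0.515999972820282, 0.14900000393390656]]
3116 [ 0.6539756   0.7565157   0.508064   -0.05813636]
table z -0.0016657415767301065
487 0.10224675280058503 ((0.4876704812049866, -0.16558068990707397), (0.11199625581502914, 0.034471165388822556), 64.28364562988281)
```

View pics/c1.png

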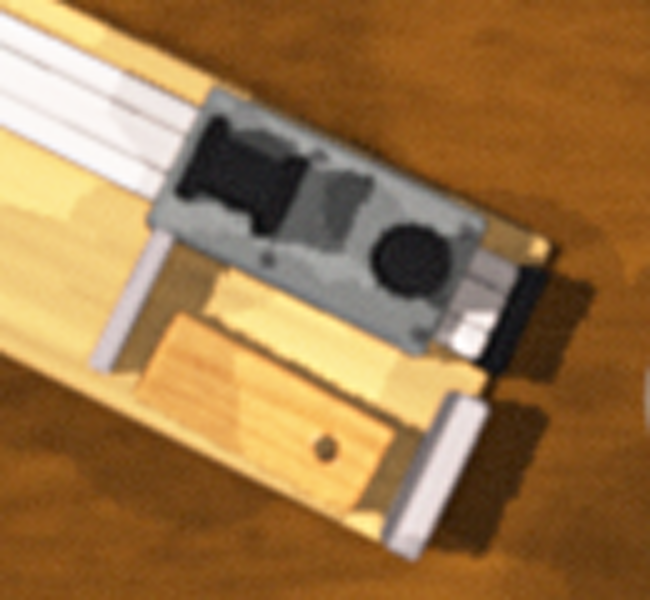

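The crop confirms the layout: the H-shaped post at about (245,175), the knob disc at (412,260), and the block lying between flag and fence. Gauge y points along about (0.43, 0.90), the knob is near (0.470, −0.2015) and the post near (0.502, −0.134). They are 75.5 mm apart, which fits the 76 mm given.

>>> move_arm(targets=[[0.0412,-0.0223,0,0,0,0,100],[0.0412,-0.0223,0,0,0,0,100],[0.0412,-0.0223,0,0,0,0,100],[0.0412,-0.0223,0,0,0,0,100],[0.0412,-0.0223,0,0,0,0,100],[0.0412,-0.0223,0,0,0,0,100],[0.0412,-0.0223,0,0,0,0,100],[0.0412,-0.0223,0,0,0,0,100],[0.0412,-0.0223,0,0,0,0,100],[0.0412,-0.0223,0,0,0,0,100]])

```text
t: 1.4
position: [0.4703, -0.2004, 0.2023]
ee_rot: [0.994, 0.113, -0.0, -0.0]
wrist_force: [-0.3, -0.0, 0.6]
gripper_width: 0.999
gripper_force: 0.0
```

>>> move_arm(targets=[[0,0,0,0,0,-10.3,100],[0,0,0,0,0,-10.3,100],[0,0,0,0,0,-10.3,100],[0,0,0,0,0,-10.3,70],[0,0,0,0,0,-10.3,70],[0,0,0,0,0,0,70]])

```text
t: 2.15
position: [0.4692, -0.2015, 0.2023]
ee_rot: [0.846, 0.533, -0.0, -0.0]
wrist_force: [0.7, -0.6, 0.1]
gripper_width: 0.734
gripper_force: 0.0
```

>>> move_arm(targets=[[0,0,0.03,0,0,0,70],[0,0,0.03,0,0,0,70],[0,0,0.02,0,0,0,70],[0,0,0,0,0,0,70]])

```text
t: 2.65
position: [0.4684, -0.2011, 0.1212]
ee_rot: [0.847, 0.532, -0.001, -0.002]
wrist_force: [-0.7, 0.3, 0.8]
gripper_width: 0.699
gripper_force: 0.0
```

```bash
python3 - <<'E'
from h import *
c=cap('scene');cv2.imwrite('pics/s1.png',cv2.resize(c['image'][90:240,240:440],None,fx=4,fy=4))
E
```

```text
(no output)
```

View pics/s1.png

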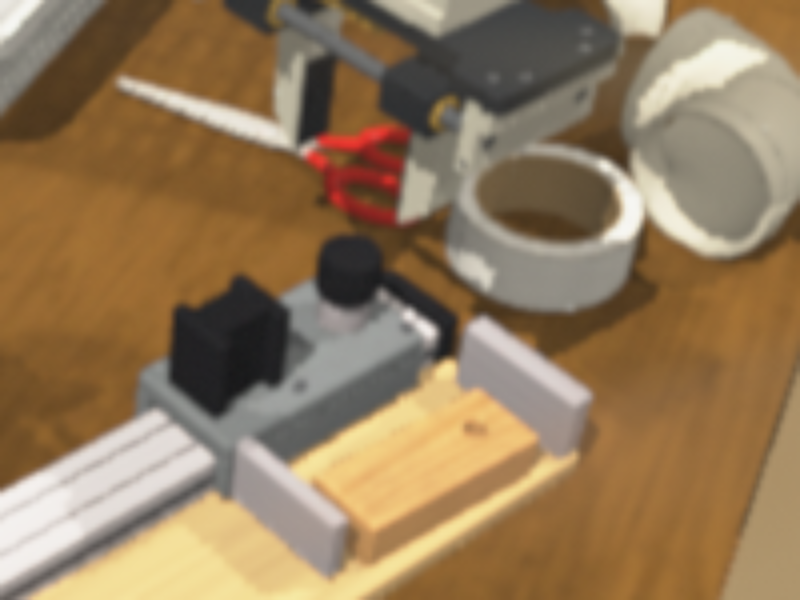

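The view shows the finger tips at crop about (300,145) and (412,215), higher in the picture than the knob top at (350,250). I'll compare this with projection.

```bash
python3 - <<'E'
from h import *
c=cap('scene'); s=env.read_state(); p=s['position']; Rt=Rotation.from_quat(s['ee_rot']).as_matrix()
def pr(x):
    q=c['R'].T@(np.array(x)-c['origin']); return np.array([c['cx']+c['f']*q[0]/-q[2],c['cy']-c['f']*q[1]/-q[2]])
for nm,x in(('tipL',p+Rt@[0,.032,.008]),('tipR',p+Rt@[0,-.032,.008]),('mid',p+Rt@[0,0,.008]),('knobtop',[.470,-.2015,.101]),('post',[.502,-.134,.105])):
    print(nm,pr(x).round(1),((pr(x)-[240,90])*4).round(0))
P=cloud(c)
for u,v in((300,135),(412,205),(425,190),(350,250)):
    print(u,v,P[90+v//4,240+u//4].round(4), c['z_map'][90+v//4,240+u//4])
t=cap('top'); P=cloud(t); cv2.imwrite('pics/t1.png',cv2.resize(t['image'][140:290,230:380],None,fx=4,fy=4))
E
```

```text
tipL [314.5 137.8] [298. 191.]
tipR [338.3 154.8] [393. 259.]
mid [326.1 146.1] [345. 225.]
knobtop [325.1 152.1] [340. 248.]
post [295.6 166.2] [222. 305.]
300 135 [ 0.4983 -0.2073  0.1549] 0.8782853
412 205 [ 0.4336 -0.1751  0.1584] 0.83435255
425 190 [ 0.4289 -0.1719  0.1709] 0.8220896
350 250 [ 0.4669 -0.2036  0.1008] 0.903472
```

View pics/t1.png

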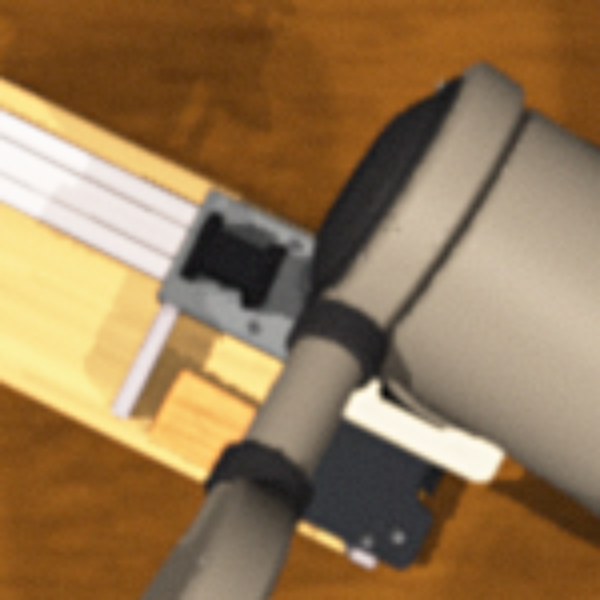

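```bash
python3 - <<'E'
from h import *
s=env.read_state(); print(s['t'],s['position'],s['ee_rot'],s['joint_positions'],s['gripper_width'])
c=cap('scene'); P=cloud(c); im=c['image']
for u in(312,314,316,340,342,344):
    print(u,[(v,P[v,u].round(3).tolist(),im[v,u].tolist()) for v in range(118,150,3)])
E
```

```text
2.8 [ 0.46995644 -0.20201439  0.12344591] [8.46154141e-01 5.32937599e-01 3.36352803e-04 7.56332172e-04] [-5.55854464e-01  3.96247345e-01  1.67891039e+00 -6.51378625e-05
  1.06478039e+00 -1.09164024e-01] 0.7054874529536508
312 [(118, [0.506, -0.21, 0.162], [158, 180, 186]), (121, [0.506, -0.211, 0.155], [153, 174, 180]), (124, [0.504, -0.207, 0.151], [172, 191, 199]), (127, [0.562, -0.39, 0.006], [134, 149, 161]), (130, [0.562, -0.392, -0.004], [38, 82, 118]), (133, [0.558, -0.381, -0.004], [44, 92, 133]), (136, [0.552, -0.366, -0.0], [43, 91, 131]), (139, [0.549, -0.358, -0.002], [42, 88, 127]), (142, [0.544, -0.344, 0.0], [41, 85, 123]), (145, [0.539, -0.333, 0.001], [42, 87, 127]), (148, [0.535, -0.324, 0.0], [47, 102, 148])]
314 [(118, [0.502, -0.21, 0.163], [85, 94, 97]), (121, [0.502, -0.21, 0.156], [68, 75, 76]), (124, [0.5, -0.208, 0.152], [100, 107, 112]), (127, [0.559, -0.393, 0.005], [182, 199, 210]), (130, [0.558, -0.393, -0.003], [37, 76, 108]), (133, [0.552, -0.378, 0.001], [43, 88, 128]), (136, [0.548, -0.368, -0.001], [42, 90, 129]), (139, [0.544, -0.358, -0.0], [40, 8
[... 1512 characters left out ...]
[0.436, -0.177, 0.161], [162, 184, 190]), (142, [0.435, -0.173, 0.157], [146, 165, 186]), (145, [0.478, -0.361, 0.003], [34, 42, 119]), (148, [0.476, -0.356, -0.001], [28, 54, 74])]
344 [(118, [0.431, -0.145, 0.226], [50, 48, 47]), (121, [0.43, -0.144, 0.221], [56, 56, 55]), (124, [0.437, -0.177, 0.192], [100, 113, 117]), (127, [0.436, -0.176, 0.187], [101, 114, 118]), (130, [0.436, -0.178, 0.179], [138, 157, 162]), (133, [0.434, -0.174, 0.176], [162, 184, 190]), (136, [0.433, -0.175, 0.169], [162, 184, 190]), (139, [0.432, -0.175, 0.163], [163, 185, 191]), (142, [0.431, -0.173, 0.159], [123, 140, 173]), (145, [0.475, -0.365, 0.002], [30, 48, 90]), (148, [0.472, -0.358, -0.0], [35, 66, 92])]
```

The cameras put the finger tips about 35 mm higher than the pose says. I'll go down to the knob height given by the pose, which is safe either way, and look again.

>>> move_arm(targets=[[0,0,0.014,0,0,0,70],[0,0,0.014,0,0,0,70],[0,0,0.013,0,0,0,70],[0,0,0,0,0,0,70],[0,0,0,0,0,0,70]])

```text
t: 3.48
position: [0.4695, -0.2017, 0.0815]
ee_rot: [0.846, 0.534, -0.0, 0.0]
wrist_force: [0.5, 0.7, 0.0]
gripper_width: 0.705
gripper_force: 0.0
```

```bash
python3 - <<'E'
from h import *
c=cap('scene');cv2.imwrite('pics/s2.png',cv2.resize(c['image'][100:230,260:400],None,fx=4,fy=4))
P=cloud(c)
m=(c['image'].min(2)>115)&(P[...,1]>-.25)&(P[...,1]<-.14)&(P[...,0]<.56)&(P[...,0]>.40)&(P[...,2]>.07)
k,l,st,ce=cv2.connectedComponentsWithStats(m.astype(np.uint8))
for i in range(1,k):
    if st[i,4]>10: q=P[l==i];print(st[i],q.min(0).round(3),q.max(0).round(3))
s=env.read_state();print(s['position'],s['wrist_force'])
E
```

```text
[354  14   7   4  19] [ 0.44  -0.175  0.38 ] [ 0.448 -0.168  0.383]
[318  36  49  23 307] [ 0.429 -0.203  0.314] [ 0.502 -0.161  0.348]
[323  66  27   8  69] [ 0.445 -0.183  0.284] [ 0.487 -0.169  0.292]
[ 317   72   59   48 1557] [ 0.408 -0.23   0.195] [ 0.507 -0.149  0.275]
[285  91   7  17  74] [ 0.55  -0.213  0.173] [ 0.56  -0.202  0.205]
[307 120   7  23  96] [ 0.502 -0.215  0.107] [ 0.517 -0.206  0.155]
[337 147  11  15 100] [ 0.423 -0.181  0.111] [ 0.441 -0.171  0.141]
[320 166  10   4  16] [ 0.456 -0.196  0.07 ] [ 0.474 -0.188  0.077]
[ 0.46966502 -0.2018097   0.08178319] [ 0.05704581  0.5706562  -0.030575  ]
```

View pics/s2.png

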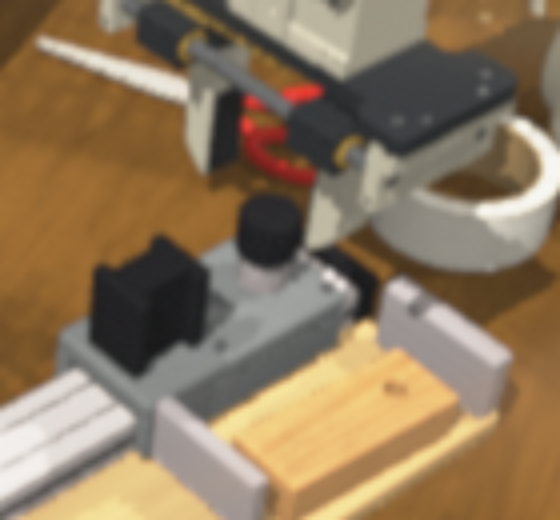

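This view confirms it: the tips, at crop about (205,170) and (325,245), sit near z≈0.107, level with the knob top or above. The true tool is about 33 mm higher than the pose says, so I'll go down 30 mm more, slowly, watching the force.

>>> move_arm(targets=[[0,0,0.01,0,0,0,70],[0,0,0.01,0,0,0,70],[0,0,0.005,0,0,0,70],[0,0,0.005,0,0,0,70],[0,0,0,0,0,0,70]])

```text
t: 4.15
position: [0.4692, -0.2016, 0.0511]
ee_rot: [0.846, 0.534, -0.0, -0.0]
wrist_force: [0.6, -0.1, 0.4]
gripper_width: 0.701
gripper_force: 0.0
```

```bash
python3 - <<'E'
from h import *
c=cap('scene');cv2.imwrite('pics/s3.png',cv2.resize(c['image'][100:230,260:400],None,fx=4,fy=4))
P=cloud(c)
m=(c['image'].min(2)>115)&(P[...,1]>-.25)&(P[...,1]<-.14)&(P[...,0]<.56)&(P[...,0]>.40)&(P[...,2]>.06)&(P[...,2]<.15)
k,l,st,ce=cv2.connectedComponentsWithStats(m.astype(np.uint8))
for i in range(1,k):
    if st[i,4]>10: q=P[l==i];print(st[i],q.min(0).round(3),q.max(0).round(3))
s=env.read_state();print(s['position'],s['wrist_force'])
E
```

```text
[285 118   8   4  19] [ 0.547 -0.217  0.141] [ 0.559 -0.203  0.15 ]
[305 136   7  19  83] [ 0.501 -0.215  0.079] [ 0.515 -0.205  0.124]
[334 161  12  14 102] [ 0.422 -0.183  0.077] [ 0.442 -0.17   0.111]
[319 166  13   8  66] [ 0.453 -0.201  0.06 ] [ 0.477 -0.189  0.076]
[ 0.4693619  -0.20165654  0.05141046] [1.06920348 0.84020761 0.72687169]
```

View pics/s3.png

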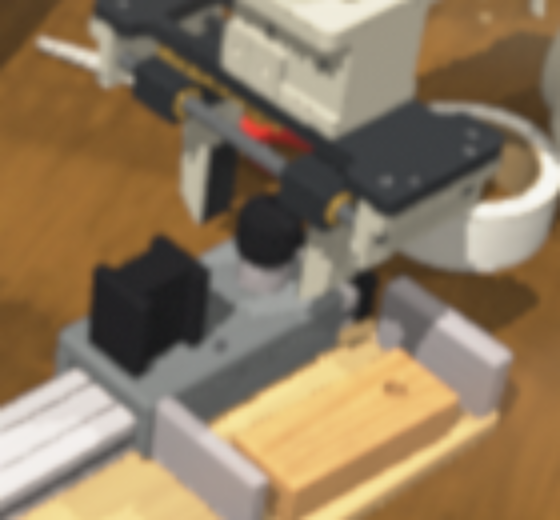

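The fingers now flank the knob at crop (268,230), with the tips at z≈0.077. I'll close on it.

>>> move_arm(targets=[[0,0,0,0,0,0,0],[0,0,0,0,0,0,0],[0,0,0,0,0,0,0],[0,0,0,0,0,0,0],[0,0,0,0,0,0,0],[0,0,0,0,0,0,0]])

```text
t: 4.95
position: [0.4688, -0.2014, 0.0515]
ee_rot: [0.846, 0.534, -0.0, -0.0]
wrist_force: [-4.2, 1.1, 3.8]
gripper_width: 0.32
gripper_force: 30.0
```

>>> move_arm(targets=[[0,0,-0.004,0,0,0,0],[0,0,-0.004,0,0,0,0],[0,0,-0.004,0,0,0,0],[0,0,-0.002,0,0,0,0],[0,0,0,0,0,0,0]])

```text
t: 5.58
position: [0.4688, -0.2013, 0.0653]
ee_rot: [0.846, 0.534, -0.0, -0.001]
wrist_force: [-5.1, 0.8, -6.5]
gripper_width: 0.32
gripper_force: 30.0
```

>>> move_arm(targets=[[0.002,0,0,0,0,0,0],[0.004,0,0,0,0,0,0],[0.004,0,0,0,0,0,0],[0.004,0,0,0,0,0,0]])

```text
t: 6.08
position: [0.4747, -0.189, 0.0651]
ee_rot: [0.846, 0.534, -0.001, -0.0]
wrist_force: [-5.8, -0.5, -5.7]
gripper_width: 0.318
gripper_force: 30.0
```

Sliding freely: 13.6 mm with low force. A bit further, then release the knob.

>>> move_arm(targets=[[0.004,0,0,0,0,0,0],[0.004,0,0,0,0,0,0],[0.004,0,0,0,0,0,0],[0.004,0,0,0,0,0,0],[0,0,0,0,0,0,0],[0,0,0.005,0,0,0,0],[0,0,0,0,0,0,70],[0,0,0,0,0,0,70],[0,0,0,0,0,0,70],[0,0,0,0,0,0,70]])

```text
t: 7.32
position: [0.4828, -0.1748, 0.0609]
ee_rot: [0.846, 0.534, 0.0, 0.001]
wrist_force: [-0.2, -0.7, -0.2]
gripper_width: 0.685
gripper_force: 0.0
```

>>> move_arm(targets=[[0,0,-0.02,0,0,0,70],[0,0,-0.018,0,0,0,70],[0.02,0,0,0,0,0,70],[0.02,0,0,0,0,0,70],[0.02,0,0,0,0,0,70],[0.017,0,0,0,0,0,70],[0,0,0,0,0,0,70],[0,0,0,0,0,0,70]])

```text
t: 8.32
position: [0.5153, -0.1054, 0.0985]
ee_rot: [0.846, 0.534, -0.0, 0.0]
wrist_force: [-0.4, -1.1, -0.8]
gripper_width: 0.697
gripper_force: 0.0
```

```bash
python3 - <<'E'
from h import *
c=cap('scene');cv2.imwrite('pics/s4.png',cv2.resize(c['image'][90:240,240:400],None,fx=4,fy=4))
P=cloud(c); im=c['image']; s=env.read_state(); p=s['position']
gy=np.array([.4305,.9026]);gx=np.array([.9026,-.4305])
def rep(nm,q):
    g=np.c_[(q[:,:2]-p[:2])@gx,(q[:,:2]-p[:2])@gy,q[:,2]]; print(nm,len(q),np.percentile(g,[2,98],axis=0).round(4).tolist())
m=(P[...,2]>.1)&(P[...,2]<.16)&(np.linalg.norm(P[...,:2]-p[:2],axis=2)<.07)
rep('finger',P[m&(im.min(2)>115)])
b=(im.max(2)<70)&(np.linalg.norm(P[...,:2]-p[:2],axis=2)<.13)
rep('posttop',P[b&(abs(P[...,2]-.105)<.003)&(np.linalg.norm(P[...,:2]-p[:2],axis=2)<.04)])
b2=b&(P[...,2]>.085)&(P[...,2]<.118)
k,l,st,ce=cv2.connectedComponentsWithStats(b2.astype(np.uint8))
for i in range(1,k):
    if st[i,4]>20: rep(str(st[i]),P[l==i])
print(p)
E
```

```text
finger 188 [[-0.0521, 0.0003, 0.1276], [0.0466, 0.0102, 0.1575]]
posttop 211 [[-0.0197, -0.0221, 0.1024], [0.011, 0.0185, 0.1062]]
[313 163  11   7  34] 34 [[-0.019, -0.0856, 0.0863], [-0.0107, -0.0666, 0.0987]]
[270 165  30  27 393] 393 [[-0.0214, -0.0221, 0.0856], [0.011, 0.0191, 0.1059]]
[ 0.51526223 -0.10558532  0.09846152]
```

View pics/s4.png

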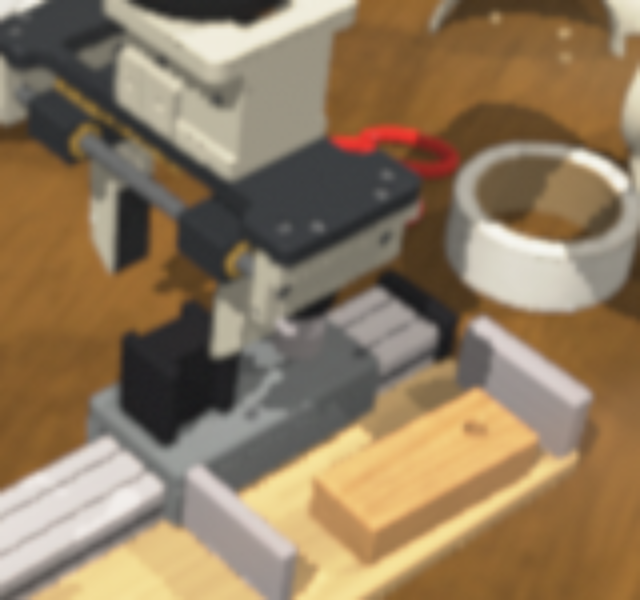

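The carriage has shifted and the block is in place. The post is at crop (180,370), centred between the fingers to within a few mm. I'll shift −2 mm along the gauge, lower and grip the waist.

>>> move_arm(targets=[[-0.002,0,0.01,0,0,0,70],[0,0,0.014,0,0,0,70],[0,0,0.014,0,0,0,70],[0,0,0.014,0,0,0,70],[0,0,0,0,0,0,0],[0,0,0,0,0,0,0],[0,0,0,0,0,0,0],[0,0,0,0,0,0,0],[0,0,0,0,0,0,0],[0,0,0,0,0,0,0]])

```text
t: 9.62
position: [0.5136, -0.1064, 0.0467]
ee_rot: [0.846, 0.534, -0.001, -0.001]
wrist_force: [-4.6, 2.9, 5.5]
gripper_width: 0.239
gripper_force: 30.0
```

Gripped on the waist (22 mm). The carriage is at about 0.030; I'll go to about 0.075 first.

>>> move_arm(targets=[[0.003,0,0,0,0,0,0],[0.0045,0,0,0,0,0,0],[0.0045,0,0,0,0,0,0],[0.0045,0,0,0,0,0,0],[0.0045,0,0,0,0,0,0],[0.0045,0,0,0,0,0,0],[0.0045,0,0,0,0,0,0],[0.0045,0,0,0,0,0,0],[0.0045,0,0,0,0,0,0],[0.004,0,0,0,0,0,0]])

```text
t: 10.88
position: [0.5315, -0.0686, 0.0467]
ee_rot: [0.846, 0.534, -0.002, -0.0]
wrist_force: [-8.9, -3.6, 6.4]
gripper_width: 0.238
gripper_force: 30.0
```

>>> move_arm(targets=[[0.002,0,0,0,0,0,0],[0.002,0,0,0,0,0,0],[0.002,0,0,0,0,0,0]])

```text
t: 11.25
position: [0.5341, -0.0631, 0.0467]
ee_rot: [0.846, 0.534, -0.001, -0.001]
wrist_force: [-7.5, -3.5, 6.9]
gripper_width: 0.237
gripper_force: 30.0
```

>>> move_arm(targets=[[0.002,0,0,0,0,0,0],[0.002,0,0,0,0,0,0],[0.002,0,0,0,0,0,0],[0.002,0,0,0,0,0,0]])

```text
t: 11.75
position: [0.5375, -0.0559, 0.0467]
ee_rot: [0.846, 0.534, -0.002, -0.001]
wrist_force: [-7.9, -3.7, 6.0]
gripper_width: 0.24
gripper_force: 30.0
```

>>> move_arm(targets=[[0.002,0,0,0,0,0,0],[0.002,0,0,0,0,0,0],[0.002,0,0,0,0,0,0],[0.002,0,0,0,0,0,0]])

```text
t: 12.25
position: [0.5409, -0.0487, 0.0467]
ee_rot: [0.846, 0.534, -0.002, -0.001]
wrist_force: [-7.8, -2.7, 6.4]
gripper_width: 0.235
gripper_force: 30.0
```

>>> move_arm(targets=[[0.002,0,0,0,0,0,0],[0.002,0,0,0,0,0,0],[0.002,0,0,0,0,0,0],[0.002,0,0,0,0,0,0]])

```text
t: 12.75
position: [0.5443, -0.0414, 0.0467]
ee_rot: [0.846, 0.534, -0.002, -0.001]
wrist_force: [-9.0, -3.4, 6.7]
gripper_width: 0.243
gripper_force: 30.0
```

>>> move_arm(targets=[[0.002,0,0,0,0,0,0],[0.002,0,0,0,0,0,0],[0.002,0,0,0,0,0,0],[0.002,0,0,0,0,0,0]])

```text
t: 13.25
position: [0.5482, -0.0334, 0.0467]
ee_rot: [0.846, 0.534, -0.001, -0.001]
wrist_force: [-7.9, -0.8, 7.2]
gripper_width: 0.238
gripper_force: 30.0
```

>>> move_arm(targets=[[0.0015,0,0,0,0,0,0],[0.0015,0,0,0,0,0,0],[0.0015,0,0,0,0,0,0]])

```text
t: 13.62
position: [0.5499, -0.0297, 0.0467]
ee_rot: [0.846, 0.534, -0.001, -0.001]
wrist_force: [-8.8, -3.4, 5.9]
gripper_width: 0.239
gripper_force: 30.0
```

>>> move_arm(targets=[[0.002,0,0,0,0,0,0],[0.002,0,0,0,0,0,0],[0.002,0,0,0,0,0,0],[0.002,0,0,0,0,0,0]])

```text
t: 14.12
position: [0.5504, -0.0285, 0.0466]
ee_rot: [0.845, 0.534, -0.006, 0.001]
wrist_force: [-21.4, -31.5, 11.7]
gripper_width: 0.239
gripper_force: 30.0
```

Caught: about 37 N against the motion. I'll relieve the load straight away.

>>> move_arm(targets=[[-0.004,0,0,0,0,0,0],[-0.003,0,0,0,0,0,0],[0,0,0,0,0,0,0]])

```text
t: 14.5
position: [0.5501, -0.0293, 0.0466]
ee_rot: [0.846, 0.534, -0.002, -0.001]
wrist_force: [-7.8, -1.0, 5.6]
gripper_width: 0.233
gripper_force: 30.0
```

```bash
python3 - <<'E'
from h import *
gy=np.array([.4305,.9026]);s=env.read_state();p=s['position'];print(p,s['wrist_force'][:2]@gy)
c=cap('scene');P=cloud(c);im=c['image']
k=p[:2]-.077*gy; m=(np.linalg.norm(P[...,:2]-k,axis=2)<.022)&(P[...,2]>.065)&(P[...,2]<.13)
z=P[m][:,2];print(len(z),np.percentile(z,[5,50,90,97,99]).round(4))
v,u=np.nonzero(m); print(u.min(),u.max(),v.min(),v.max()); v0,u0=int(v.mean())-60,int(u.mean())-60
cv2.imwrite('pics/s5.png',cv2.resize(im[v0:v0+130,u0:u0+130],None,fx=4,fy=4))
E
```

```text
[ 0.55009562 -0.02926117  0.04662585] -4.280249105718363
6 [0.0989 0.1002 0.1012 0.1018 0.102 ]
283 287 173 175
```

View pics/s5.png

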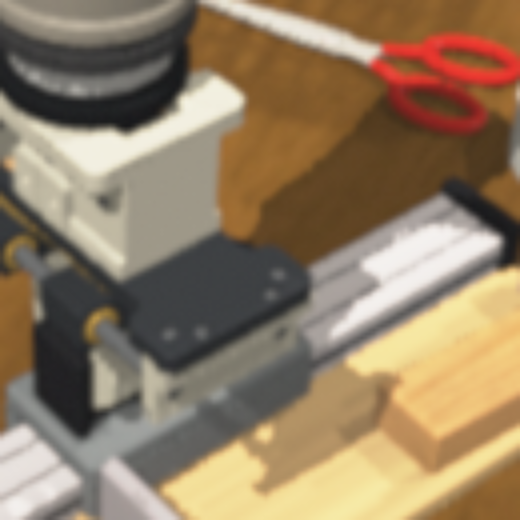

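The knob is mostly hidden behind the gripper, but the few visible points give its top at about 0.101, which is home height. I'll release, rise clear and check.

>>> move_arm(targets=[[0,0,0,0,0,0,70],[0,0,0,0,0,0,70],[0,0,0,0,0,0,70],[0,0,0,0,0,0,70],[0,0,-0.03,0,0,0,70],[0,0,-0.04,0,0,0,70],[0,0,-0.05,0,0,0,70],[0,0,-0.05,0,0,0,70],[0,0,-0.03,0,0,0,70],[0,0,0,0,0,0,70]])

```text
t: 15.8
position: [0.5531, -0.029, 0.2491]
ee_rot: [0.846, 0.534, 0.002, 0.002]
wrist_force: [0.6, 0.5, -0.5]
gripper_width: 0.698
gripper_force: 0.0
```

```bash
python3 - <<'E'
from h import *
gy=np.array([.4305,.9026]);gx=np.array([.9026,-.4305]);s=env.read_state();print(s['position'],s['wrist_force'],s['gripper_width'])
c=cap('scene');P=cloud(c);im=c['image'];post=np.array([.5501,-.0293])
b=(im.max(2)<70)&(P[...,2]>.085)&(P[...,2]<.125)&(np.linalg.norm(P[...,:2]-post,axis=2)<.12)
k,l,st,ce=cv2.connectedComponentsWithStats(b.astype(np.uint8))
for i in range(1,k):
    if st[i,4]>20:
        q=P[l==i]; print(st[i],q.mean(0).round(4),((q[:,:2].mean(0)-post)@gy).round(4),np.percentile(q[:,2],[50,80,90,95]).round(4))
d=np.load('scene0.npz')  # block moved?
P0=d['P'];h=lambda P:P[(abs(P[...,2]-.043)<.006)&(abs((P[...,:2]-[.412,-.164])@gx)<.03)&(abs((P[...,:2]-[.412,-.164])@gy)<.07)].mean(0)
print(h(P0),h(P))
E
```

```text
[ 0.55307234 -0.02896833  0.24910621] [ 0.63468625  0.49934616 -0.48620699] 0.6980888025721161
[273 173  17  17 229] [ 0.5127 -0.0934  0.0968] -0.074 [0.099  0.1007 0.1014 0.1019]
[232 185  32  28 495] [ 0.5446 -0.0254  0.0997] 0.0012 [0.1028 0.1046 0.1051 0.1055]
[ 0.40276342 -0.15552223  0.04234106] [ 0.40279962 -0.15521784  0.04230402]
```

The knob top is at 0.101, which is home (riding would be about 0.110). The carriage sits at about 0.115, inside the expected range, and the block hasn't moved. Handing in.

```bash
python3 -c "
from station import env
print(env.close_job())"
```

```text
the job is handed in; nothing more can be done
None
```

I moved the carriage to the next notch, about 0.115 m along, where the pin dropped home; the wrist force peaked at about 38 N along the slide (limit for the pin 50 N), the block stayed where it was, and I handed the job in at about 16 s with the arm clear.

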